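Register a marking template in its keyed jig

TASK

First take the stray thread spool out of the jig's corner and leave it on the board or bench, well clear (more than 10 cm from where the plate will sit). Then take the template plate whose end notch is off-centre and, keeping it flat on the board the whole time, push it square against the long fence while it is still short of the keyed end stop, and then slide it along the fence until the notch is fully home over the key and its end is against the stop. Last, swing the hold-down arm fully over the plate and let go of everything; leave the plate with the central notch and the other things on the bench where they are.

Things in the scene. Friction and masses are not known exactly. Their poses are not given: they have to be found in the camera images.
- jig: Plywood marking board, fixed to the bench, at a new place each time and yawed up to 0.25 rad. Origin on the bench surface; 12 mm thick (its top is at z=12), spanning x -140 to 130, y -185 to 245 mm in its own frame. Its +x points away from the robot, +y to the left. All steel stops on it stand 12 mm above its top.
- jig_fence (a point): Middle of the long steel fence's face, at the board's top: jig frame (95, 0, 12) mm. The face looks to the jig's -x and runs along y from -170 to 165 mm; the fence is 18 mm thick, 12 mm high.
- jig_stop (a point): Corner where the end stop's face meets the fence, at the board's top: jig frame (95, 165, 12) mm. The stop's face looks to the jig's -y and runs from x=17 to 95 mm; 16 mm thick, 12 mm high.
- jig_key (a point): Middle of the key's outer end, at the board's top: jig frame (81, 155, 12) mm. The key is a block jutting 10 mm out of the stop's face towards -y, 12 mm wide (x), 12 mm high.
- jig_seat (a point): Point on the board's top surface where the centre of the template's underside must come to lie: jig frame (65, 120, 12) mm; its axes are those of the jig.
- template: The plate to register: bare aluminium, 60 (its x) x 90 (its y) x 12 mm, 120 to 240 g, loose, flat on the board's near part, in one of two places side by side (swapped with the spare), yawed up to 0.35 rad from the jig. Origin: centre of underside. Notch in its +y end 18 mm wide, 12 deep, off-centre, at x=+16 mm (fence side). At home its axes are the jig's.
- spare: A second aluminium plate of the same outside size and thickness, with the same notch in the middle of its +y end (x=0), so it does not fit the key. Same origin and axes. Leave it where it lies.
- spool: Small wooden thread spool standing upright on the board in the corner where the plate must go; 30 mm diameter flanges, waist 24 mm diameter from 5 to 27 mm up, 32 mm high, 30 g. Origin at the centre of its underside.
- holddown (a joint): Swing (rad) of the flat steel hold-down arm about an upright pivot at jig (65, 205) mm: 0 = arm points to the jig's -x (open), growing anticlockwise from above to 1.57 = points to -y, over the seat (closed, hard stop). Starts at 0 to 0.35; stays where left; 1 N at the knob moves it. Arm 16 wide, 8 thick, reach 102 mm, underside 27 mm above the bench, 3 mm over the plate.
- holddown_knob (a point): Middle of the upright round black knob on the arm, 90 mm from the pivot: 18 mm diameter, 32 mm high, from 39 to 71 mm above the bench. It can be pushed from the side or pinched.
- cone: Bystander: white plastic thread cone standing on the bench, 68 mm diameter, 105 mm high; origin at the centre of its underside.
- pintin: Bystander: round steel pin tin, 72 mm diameter, 50 mm high; origin at the centre of its underside.
- chalkbox: Bystander: cardboard chalk box 60 x 85 x 30 mm; origin at the centre of its underside.

How it is judged:
By the outcome, as a careful person would: the job done as asked, in the order asked, and still so for the second after the job is handed in, with the robot touching nothing.
It also fails if it takes over 72 s, if anything falls off the work surface, if the arm or the gripper's body presses on something with over 40 N, if the wrist force passes 120 N, or if a joint passes its speed limit or range.

ROBOT

A 6-joint arm with a two-finger parallel gripper is mounted at the origin on the work surface. World frame = base frame: x ahead of the robot, y to its left, z up, the work surface at z = 0. Lengths are in m, angles in degrees, forces in N, time in s.
With the tool pointing down it reaches from about 0.325 to 0.775 m from the base axis. Payload 5.5 kg.
Tool frame: the origin (TCP) lies on the centre line of the jaws, within the pads' length; the fingertips stand 19 mm ahead of it and the grasp point (between the pads) is the TCP; z points along the fingers, x is the direction in which the jaws open and shut, and the axes are right-handed (so a half turn about z gives the same grasp; the last joint's range is limited). The gripper opens to 85 mm and grips with 20 to 120 N. Pads are 22 mm wide; open, the fingers measure 114 mm over their backs; the gripper's body (76 mm by 85 mm) begins 54 mm behind the grasp point. The pads swing forward as they close: fully open they stand 13 mm farther back than shut.
Start: joints at [-69.024, 5.22, 70.514, -0, 104.267, -3.249], TCP at [0.246, -0.547, 0.25] pointing down, gripper open.
Joint ranges: [-164.24, 164.24], [-49.07, 125.15], [9.68, 141.18], [-86.29, 266.29], [3.28, 154.24], [-151.56, 151.56]. Speed limits (degrees/s): [147.25, 147.25, 172.46, 180, 180, 180].

INTERFACE

Orientations are given as [roll, pitch, yaw] about the fixed x, y, z axes, in that order (R = Rz(yaw) Ry(pitch) Rx(roll)).
In Python, from bench import ctrl, status, vision, ticket gives the robot as it stands. Calls block until the motion is done:
- ctrl.move_pose(position, orientation): joint-space move of the TCP to a pose.
- ctrl.move_straight(position, ori=None, rate=0.15): straight line of the TCP; ori=None keeps the orientation; rate is the mean speed in m/s.
- ctrl.move_joints(angles): joint-space move.
- ctrl.move_gripper(opening, newtons=None): finger opening in m; newtons is the grip in N (None keeps the last); returns when the fingers have stopped.
- ctrl.hold(seconds).
- ctrl.inverse_kinematics(position, orientation): joint angles nearest the present ones, or None.
- status.observe(): the state.
- vision.grab_frame(name): name is "side" or "top"; returns a dict with "image" (384x512x3 uint8, red, green, blue), "vertical_fov" (degrees; the focal length in pixels is half the picture's height over the tangent of half this angle, whatever the lens; pixels are square), "cx", "cy" (the principal point, pixels), "R" (3x3) and "t" (3): a world point X has camera coordinates R X + t. Camera axes: x right, y down, z forward; pixel columns grow to the right and rows downward; lengths in m; the calibration is good to about 2 mm. A picture is of the moment at which its call begins. There is no depth.
A pose or a line that the arm cannot do raises ctrl.MotionError and nothing moves.
- ticket.hand_in(): hands the job in, once; it reports no verdict.
The state is a dict: "clock": time; "q": joint angles; "joint_vel": joint speeds; "effort": joint torques, N m; "ee_pos": TCP position; "orientation": TCP orientation; "wrist_force": force on the tool from outside, world axes, zero at the start; "moment": the same for the moment, N m; "opening": finger opening in m.
Only numpy, scipy, OpenCV 4.12 (cv2) and the standard library are available. Lean on these libraries where they do the work, as an engineer would, in place of code of your own. Each camera call takes 0.05 s, during which the arm holds its last target. There are 200 camera calls.

## Working session

There is one attempt and no reset: what is moved stays moved. The work goes in short steps, each a Python script; the robot and the scene stay as the last script left them, time stands still between calls to the robot, and variables do not carry over. Pictures are saved under pics/ and viewed, about 8 in all and at most 12, crops included, and the job is handed in when it is done.

```bash
mkdir -p pics; ls
python3 - <<'E'
from bench import ctrl,status,vision
import cv2,pickle
for n in("top","side"):
    f=vision.grab_frame(n); pickle.dump(f,open(f"pics/{n}0.pkl","wb"))
    print(n,f["vertical_fov"],f["cx"],f["cy"],f["R"],f["t"])
    cv2.imwrite(f"pics/{n}0.png",cv2.resize(f["image"][...,::-1],(800,600),interpolation=cv2.INTER_CUBIC))
print(status.observe())
E
```

```text
pics
top 48.69532071725495 254.15808181741295 189.10331673510507 [[-0.00813124 -0.99995859 -0.00408781]
 [-0.97970351  0.00878519 -0.20025947]
 [ 0.20028709  0.00237649 -0.97973437]] [0.01299068 0.57370539 1.05195421]
side 52.117260164446634 254.0413930454583 191.6597879615735 [[-0.95959595 -0.28127363  0.00779452]
 [-0.21192023  0.70421117 -0.67762559]
 [ 0.18510922 -0.65189859 -0.73536577]] [0.55574691 0.14814331 1.06229492]
{'clock': 0.1, 'q': array([-6.90235611e+01,  5.26157297e+00,  7.05759151e+01,  8.44227487e-04,
        1.04265733e+02, -3.24928671e+00]), 'joint_vel': array([-0.00958114, -0.08952478, -0.15552193,  0.12898949,  0.00017111,
       -0.09074896]), 'effort': array([ 3.56116594e-03, -4.60215926e+01, -4.19219863e+01,  1.99622732e-04,
        1.06023453e-02, -2.32090758e-05]), 'ee_pos': array([ 0.2461199 , -0.54696402,  0.24922565]), 'orientation': array([-1.79993332e+02,  1.03009123e-01, -6.57740611e+01]), 'wrist_force': array([ 0.41984521, -0.33777299, -0.46789568]), 'moment': array([-0.04471461, -0.0117738 , -0.06696539]), 'opening': 0.08547859564440997}
```

View pics/top0.png

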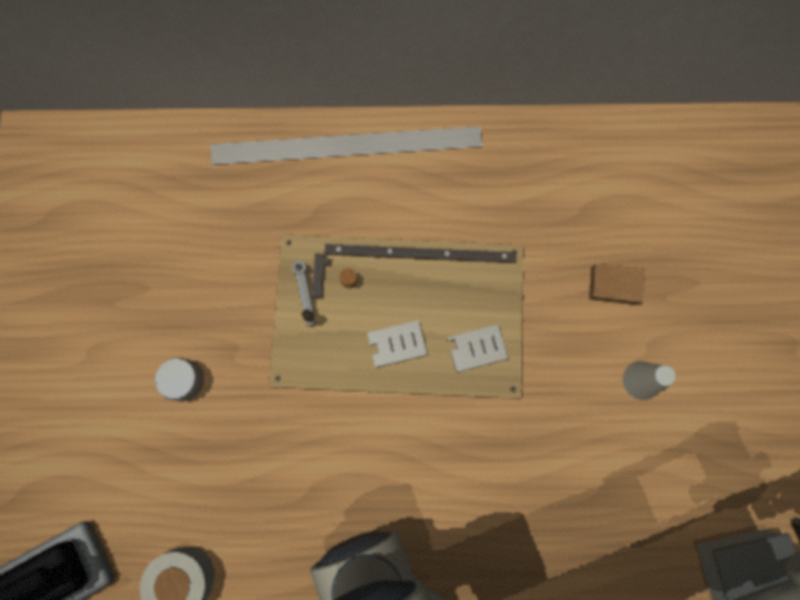

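View pics/side0.png

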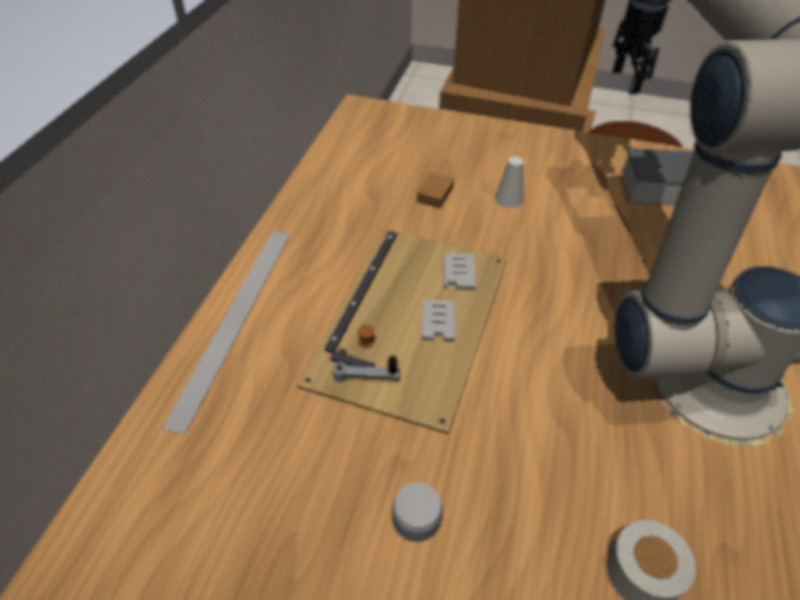

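The top picture shows the board at about (272–522, 237–397) in 800×600 pixels, with the spool at (348,277), the central-notch plate at (397,343) and a plate with an off-centre notch at (478,348). The side view agrees. I'll enlarge the top view.

```bash
cat > h.py <<'E'
import numpy as np,cv2,pickle
def ray(f,u,v,z):
    F=f["image"].shape[0]/2/np.tan(np.radians(f["vertical_fov"]/2))
    d=f["R"].T@np.array([(u-f["cx"])/F,(v-f["cy"])/F,1]); c=-f["R"].T@f["t"]
    return c+d*(z-c[2])/d[2]
def proj(f,X):
    F=f["image"].shape[0]/2/np.tan(np.radians(f["vertical_fov"]/2))
    p=f["R"]@np.array(X,float)+f["t"]; return F*p[:2]/p[2]+[f["cx"],f["cy"]]
def crop(f,x0,y0,x1,y1,s,name,pts=()):
    im=cv2.resize(f["image"][y0:y1,x0:x1,::-1],None,fx=s,fy=s,interpolation=cv2.INTER_CUBIC).copy()
    for p in pts: cv2.circle(im,tuple(int(round(a)) for a in (np.array(proj(f,p))+.5-[x0,y0])*s),2,(0,0,255),-1)
    cv2.imwrite(name,im)
E
python3 - <<'E'
from h import *
f=pickle.load(open("pics/top0.pkl","rb")); crop(f,170,147,340,260,4.7,"pics/c1.png")
E
```

```text
(no output)
```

View pics/c1.png

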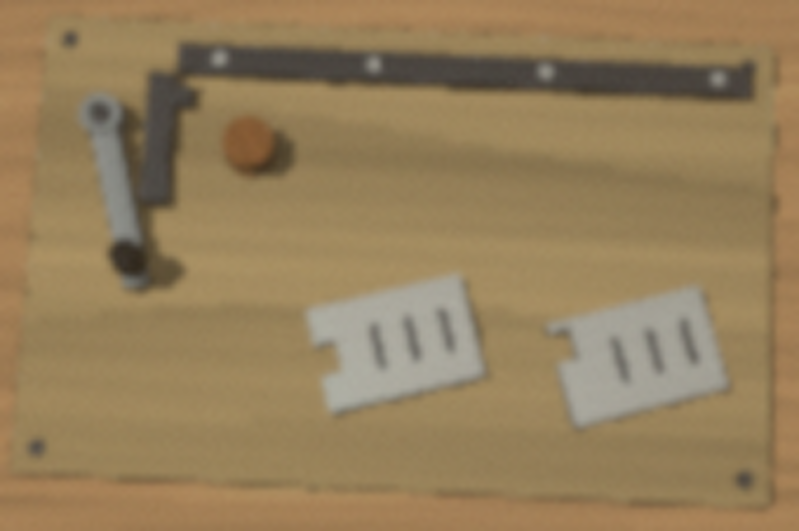

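The enlarged crop gives the board corners at (51,18), (773,47), (10,470) and (772,506). The template corners are (547,325), (700,285), (730,390) and (577,428), with its notch on the fence side. The spool top is at (250,142), the pivot at (100,112) and the knob top at (126,252).

```bash
cat > m.py <<'E'
from h import *
def P(f,u,v,z,x0=170,y0=147,s=4.7): return ray(f,u/s+x0-.5,v/s+y0-.5,z)
def fit(a,b): # rigid 2D b=R a+t
    a=np.array(a,float);b=np.array(b,float)[:,:2];ca,cb=a.mean(0),b.mean(0);A,B=a-ca,b-cb
    th=np.arctan2((A[:,0]*B[:,1]-A[:,1]*B[:,0]).sum(),(A*B).sum())
    R=np.array([[np.cos(th),-np.sin(th)],[np.sin(th),np.cos(th)]]);t=cb-R@ca
    return th,t,(A@R.T+cb-b)*1000
E
python3 - <<'E'
from m import *
np.set_printoptions(precision=4,suppress=True)
f=pickle.load(open("pics/top0.pkl","rb")); print("cam",-f["R"].T@f["t"])
th,t,r=fit(np.array([[130,245],[130,-185],[-140,245],[-140,-185]])/1e3,[P(f,u,v,.012) for u,v in [(51,18),(773,47),(10,470),(772,506)]])
print("jig",th,t,r.round(1).tolist())
R=np.array([[np.cos(th),-np.sin(th)],[np.sin(th),np.cos(th)]])
J=lambda p:(R.T@(p[:2]-t)*1000).round(1)
c=np.array([[30,45],[30,-45],[-30,-45],[-30,45]])/1e3
for n,px in (("template",[(547,325),(700,285),(730,390),(577,428)]),("spare",[(305,310),(463,273),(486,375),(332,414)])):
    a,tt,r=fit(c,[P(f,u,v,.024) for u,v in px]); print(n,a,tt,J(tt),a-th,r.round(1).tolist())
for n,u,v,z in (("spool",250,140,.044),("pivot",100,112,.035),("knob",126,252,.071),("fenceL",180,43,.024),("fenceR",752,66,.024),("fenceRfront",752,98,.012),("stopnear",140,200,.024),("key",198,98,.024)):
    p=P(f,u,v,z); print(n,p,J(p))
for n,x,y in(("seat",.065,.12),("fence",.095,0),("fenceR",.095,-.17)): print(n,R@[x,y]+t)
E
```

```text
cam [0.3515 0.0055 1.1456]
jig -0.05340054491219536 [ 0.5544 -0.0235] [[2.2, 1.7], [1.0, -1.7], [-1.9, 0.0], [-1.2, -0.1]]
template 0.24327945626925762 [ 0.4894 -0.127 ] [ -59.4 -106.9] 0.296680001181453 [[-0.2, -0.4], [-0.7, -0.2], [1.0, -0.1], [-0.1, 0.6]]
spare 0.23072998392912125 [0.4985 0.0096] [-57.6  30. ] 0.2841305288413166 [[-0.2, -1.2], [-0.1, 1.2], [-0.2, -0.4], [0.5, 0.3]]
spool [0.6123 0.0918 0.044 ] [ 51.7 118.2]
pivot [0.6317 0.1787 0.035 ] [ 66.5 206. ]
knob [0.5436 0.1571 0.071 ] [-20.4 179.8]
fenceL [0.6756 0.1346 0.024 ] [112.6 164.3]
fenceR [ 0.6586 -0.1984  0.024 ] [ 113.4 -169.2]
fenceRfront [ 0.6425 -0.1998  0.012 ] [  97.4 -171.3]
stopnear [0.5822 0.1563 0.024 ] [ 18.2 181. ]
key [0.6424 0.1237 0.024 ] [ 80.  151.6]
seat [0.6257 0.0929]
fence [ 0.6492 -0.0285]
fenceR [ 0.6402 -0.1983]
```

```bash
cat > a.py <<'E'
from m import *
from bench import ctrl,status,vision,ticket
TH=-0.0534;T0=np.array([.5544,-.0235]);RJ=np.array([[np.cos(TH),-np.sin(TH)],[np.sin(TH),np.cos(TH)]])
def W(x,y,z): return np.r_[RJ@np.array([x,y])/1000+T0,z/1000]      # jig mm -> world m
def J(p): return RJ.T@(np.array(p)[:2]-T0)*1000
def O(deg): return [180,0,deg+np.degrees(TH)]                       # tool x at deg in jig frame
def S(tag=""):
    s=status.observe(); F=s["wrist_force"]
    print(tag,"t%.1f"%s["clock"],"jig",J(s["ee_pos"]).round(1),"z%.1f"%(s["ee_pos"][2]*1e3),"F",np.r_[RJ.T@F[:2],F[2]].round(1),"op%.1f"%(s["opening"]*1e3),flush=True); return s
def shot(n):
    f=vision.grab_frame("top" if n.startswith("t") else "side"); pickle.dump(f,open(f"pics/{n}.pkl","wb")); return f
def creep(get,n,fmax,axis):
    """small steps get(i) until the force along a jig axis differs from the start by fmax"""
    def F():
        F=status.observe()["wrist_force"]; return np.r_[RJ.T@F[:2],F[2]][axis]
    f0=F()
    for i in range(1,n+1):
        ctrl.move_straight(get(i),rate=.03)
        if abs(F()-f0)>fmax: return i
    return None
E
python3 - <<'E'
from a import *
ctrl.move_pose(W(52,118,130),O(-90)); ctrl.move_gripper(.046,20); S()
ctrl.move_straight(W(52,118,38),rate=.12); S("down")
ctrl.move_gripper(.0,20); s=S("grip")
f=shot("s1");crop(f,170,120,340,260,4.7,"pics/s1.png")
ctrl.move_straight(W(52,118,100),rate=.15); S("up")
ctrl.move_pose(W(-105,195,100),O(-90))
ctrl.move_straight(W(-105,195,39),rate=.1); S("set")
ctrl.move_gripper(.05); ctrl.move_straight(W(-105,195,110),rate=.2); S()
f=shot("t1");crop(f,170,147,340,260,4.7,"pics/t1.png")
E
```

```text
t3.2 jig [ 52.  117.9] z130.0 F [0.1 0.3 1.2] op46.2
down t4.1 jig [ 52.6 118.1] z39.0 F [-0.1 -0.1  0.5] op46.0
grip t4.4 jig [ 52.8 118.1] z39.6 F [-1.1  0.1  4.6] op27.6
up t5.0 jig [ 51.7 117.9] z99.1 F [ 0.7 -0.4  0. ] op28.1
set t6.5 jig [-104.8  194.7] z38.5 F [ 0.5  0.1 -0. ] op27.7
 t7.4 jig [-104.8  195.1] z110.4 F [-0.5  0.2 -0.4] op50.2
```

View pics/t1.png

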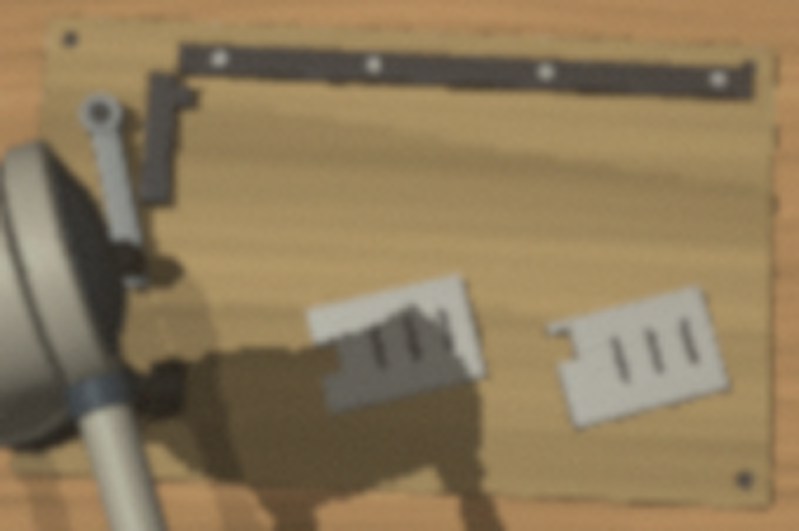

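The corner is clear and the template has not moved. Next I'll touch the board to find the tip height, then push the template to the fence with the two spread fingers.

Run:
```python
from a import *
a=np.radians(17); n=np.array([np.cos(a),np.sin(a)]); c=np.array([-59.4,-106.9])
p=c-n*(30+11+10)
ctrl.move_pose(W(*p,90),O(-73)); ctrl.move_straight(W(*p,38),rate=.12); S("pre")
i=creep(lambda i:W(*p,38-1.5*i),18,4,2); s=S("touch %s"%i); z=s["ee_pos"][2]*1e3+2.5
ctrl.move_straight(W(*p,z),rate=.05); S("raised")
p2=c-n*(30+11)+[0,0]; ctrl.move_straight(W(*p2,z),rate=.1); S("contact")
ctrl.move_straight(W(-30,-112,z),ori=O(-90),rate=.06); S("squared")
print("z",z)
f=shot("t2");crop(f,170,147,340,260,4.7,"pics/t2.png")
```

```text
pre t9.2 jig [-107.9 -121.4] z38.3 F [ 0.3 -0.1  1. ] op49.8
touch 8 t11.2 jig [-107.9 -121.9] z27.9 F [-6.   1.6 12. ] op49.8
raised t11.5 jig [-108.1 -121.9] z30.4 F [-0.8  0.3  0.6] op50.2
contact t11.7 jig [ -98.8 -118.7] z29.9 F [-0.2  0.4  1.4] op49.7
squared t13.0 jig [ -30.1 -112. ] z30.4 F [-0.5 -0.5 -1.3] op50.1
z 30.42959688442834
```

View pics/t2.png

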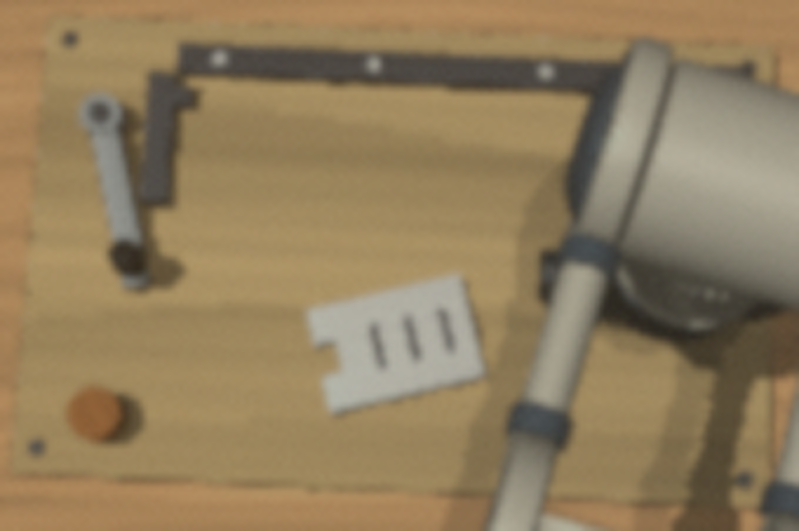

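The spool stands upright at (95,413) and the spare hasn't moved. The arm hides the template. I'll carry on to the fence, back off and look.

Run:
```python
from a import *
z=30.2
ctrl.move_straight(W(14,-112,z),rate=.06); S("near")
i=creep(lambda i:W(14+i,-112,z),18,10,0); s=S("fence %s"%i)
ctrl.move_straight(W(0,-112,z),rate=.08); ctrl.move_straight(W(0,-112,75),rate=.2); 
ctrl.move_pose(W(-60,-240,140),O(0)); ctrl.move_gripper(.02);S()
f=shot("t3");crop(f,170,147,340,260,4.7,"pics/t3.png")
```

```text
near t14.0 jig [  14.  -111.9] z30.0 F [-0.7 -0.7 -0.3] op50.0
fence 12 t17.0 jig [  23.7 -111.9] z30.1 F [-13.3   2.2   7.9] op50.1
 t19.8 jig [ -59.9 -239.9] z140.0 F [-0.1  0.2 -0.7] op20.0
```

View pics/t3.png

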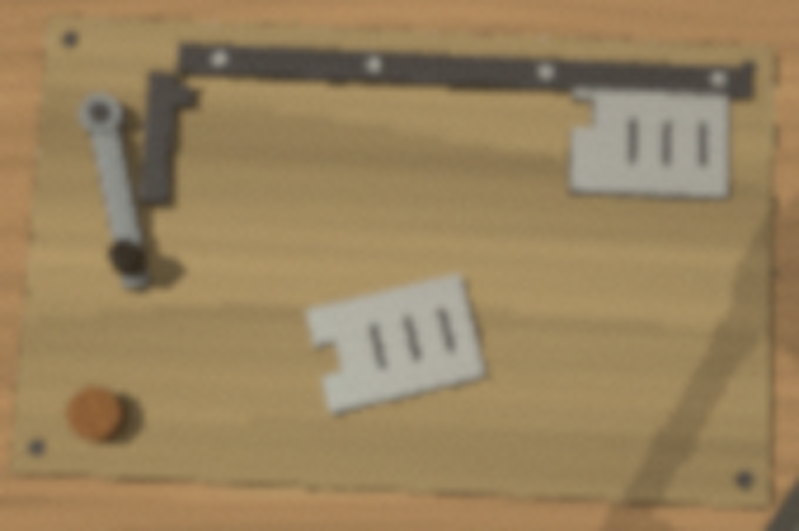

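The template is square on the fence, with corners at (570,88), (729,95), (729,198) and (570,192). The fence contact came at x=23.7, close to the predicted 24. Next I'll slide it along to just short of the key and check.

Run:
```python
from a import *
z=34
ctrl.move_pose(W(62,-192,90),O(0)); ctrl.move_straight(W(62,-192,z),rate=.12); S("pre")
ctrl.move_straight(W(62,-170,z),rate=.06); S("c")
ctrl.move_straight(W(65,-60,z),rate=.07);S("mid")
ctrl.move_straight(W(67,38,z),rate=.07); S("short")
f=shot("t4");g=shot("s4")
crop(f,170,147,340,260,4.7,"pics/t4.png");crop(g,190,140,300,260,4.7,"pics/s4.png")
import cv2
a,b=cv2.imread("pics/t4.png")[:330,:400],cv2.imread("pics/s4.png")[150:480,:400]
cv2.imwrite("pics/both4.png",np.hstack([a,b]))
```

```text
pre t21.1 jig [  62.1 -192.5] z34.9 F [0.2 0.5 0.5] op19.9
c t21.6 jig [  62.1 -169.5] z34.2 F [ 0.2  0.7 -0.2] op19.8
mid t23.3 jig [ 65.2 -60.1] z34.1 F [ 0.1  0.4 -0.2] op20.1
short t24.9 jig [67.2 37.8] z34.2 F [ 0.2 -0.4  0.1] op20.1
```

View pics/both4.png

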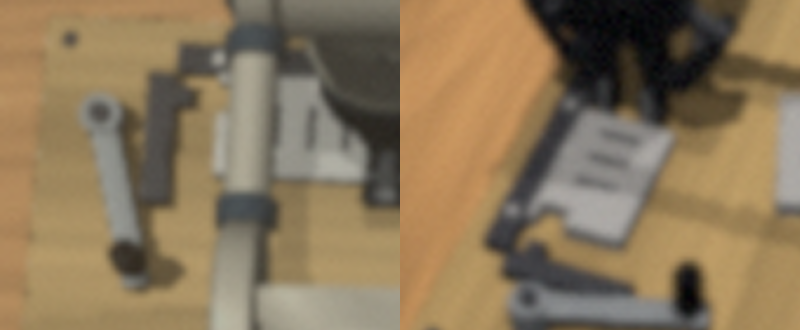

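Both views show the plate square on the fence and short of the key. I'll push it home.

Run:
```python
from a import *
z=34
ctrl.move_straight(W(67,57,z),rate=.05); S("near")
i=creep(lambda i:W(67,57+i,z),16,10,1); S("stop %s"%i)
ctrl.move_straight(W(67,45,z),rate=.08); ctrl.move_straight(W(67,45,90),rate=.2)
ctrl.move_pose(W(-60,-60,170),O(0)); S()
f=shot("t5");g=shot("s5")
c=[W(35,75,24),W(95,75,24),W(95,165,24),W(35,165,24)]
crop(f,170,147,250,230,5,"pics/t5.png");crop(g,190,180,270,263,5,"pics/s5.png",)
cv2.imwrite("pics/both5.png",np.hstack([cv2.imread("pics/t5.png"),cv2.imread("pics/s5.png")]))
```

```text
near t25.5 jig [66.9 57.6] z33.9 F [-0.7 -0.2  0.7] op20.1
stop 10 t28.0 jig [67.  64.2] z34.0 F [ -0.1 -10.7   1.3] op19.9
 t29.6 jig [-59.9 -59.6] z168.7 F [ 0.3  0.6 -0.5] op20.3
```

View pics/both5.png

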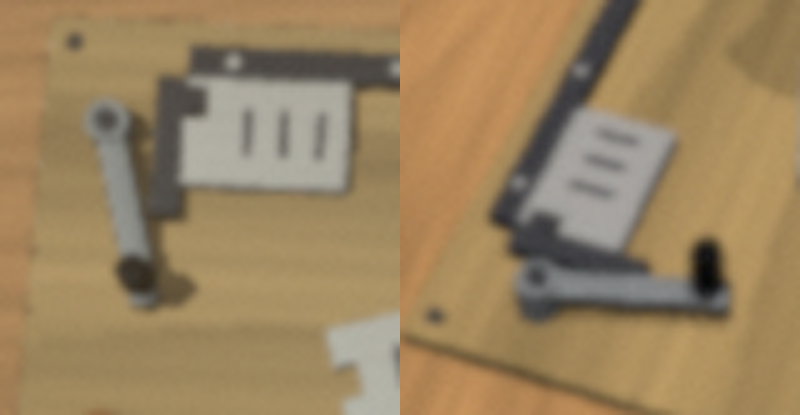

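The notch is over the key and the end is against the stop; contact came at 64.2, where 64 was expected. I'll add a light two-finger nudge to close any remaining fence gap, then swing the hold-down.

Run:
```python
from a import *
z=30.2
ctrl.move_gripper(.05); ctrl.move_pose(W(8,111,90),O(-90)); ctrl.move_straight(W(8,111,z),rate=.12); S("pre")
ctrl.move_straight(W(18,111,z),rate=.06)
i=creep(lambda i:W(18+i,111,z),9,6,0); S("nudge %s"%i)
ctrl.move_straight(W(8,111,z),rate=.08); ctrl.move_straight(W(8,111,130),rate=.2)
ctrl.move_gripper(.042)
K=lambda th,r=90,dx=0:W(65-r*np.cos(th)+dx,205-r*np.sin(th),62)
up=np.array([0,0,.065])
ctrl.move_pose(K(.29)+up,O(np.degrees(.29)-90)); ctrl.move_straight(K(.29),rate=.12); S("knob")
ctrl.move_gripper(.026); S("caged")
for th in np.linspace(.29,1.57,8)[1:]: ctrl.move_straight(K(th),ori=O(np.degrees(th)-90),rate=.08)
S("arc")
i=creep(lambda i:K(1.57,dx=i),12,6,0); S("stop %s"%i)
ctrl.move_gripper(.042); ctrl.move_straight(K(1.57),rate=.05); ctrl.move_straight(K(1.57)+up,rate=.15)
ctrl.move_pose(W(-60,-60,170),O(0)); S()
f=shot("t6");g=shot("s6")
crop(f,170,147,250,230,5,"pics/t6.png");crop(g,190,180,270,263,5,"pics/s6.png",)
cv2.imwrite("pics/both6.png",np.hstack([cv2.imread("pics/t6.png"),cv2.imread("pics/s6.png")]))
```

```text
pre t32.4 jig [  8.  110.9] z30.0 F [-0.3 -0.6 -0.4] op50.0
nudge 8 t34.8 jig [ 24. 111.] z30.1 F [-10.   -0.6   7.1] op49.8
knob t37.1 jig [-20.8 179. ] z62.6 F [0.1 1.  0.5] op42.1
caged t37.4 jig [-20.8 179.4] z62.9 F [-0.4  0.1 -0.8] op26.3
arc t39.9 jig [ 64.4 115.2] z61.9 F [ 0.  -0.  -0.5] op25.9
stop 6 t41.4 jig [ 69.2 115. ] z61.8 F [-8.1 -0.6  4.3] op26.1
 t43.5 jig [-59.8 -59.4] z169.2 F [ 0.6  0.1 -0.1] op41.8
```

View pics/both6.png

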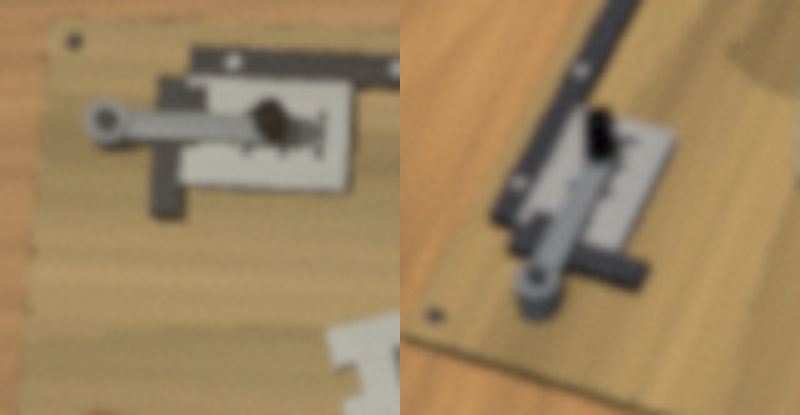

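The arm points along the fence over the plate, and the notch is on the key. The hard stop came at x=69.2, which matches the knob at 65 plus the 4 mm cage gap. Handing in.

```bash
python3 -c "
from a import *
S();ticket.hand_in()"
```

```text
t43.6 jig [-59.5 -59. ] z169.2 F [ 0.2 -0.5  1. ] op42.3
the job is handed in; nothing more can be done
```

The job is done and handed in at 43.6 s, within the 72 s limit, with the gripper open and clear of everything.

- **Spool:** I lifted it out of the corner and stood it upright on the board at about jig (-105, 195) mm. That is about 14 cm from where the plate sits.
- **Template to fence:** I pushed the off-centre-notch plate flat along the board and square onto the fence at jig y of about -112 mm. Contact came at tool x = 23.7 mm, where 24 was expected.
- **Template to stop:** I slid it along the fence until the notch went over the key and its end met the stop. Contact came at tool y = 64.2 mm, where 64 was expected. A light second push met the fence at 24.0 mm, so there was no real gap.
- **Hold-down:** I swung the arm to its hard stop over the plate. The knob ended at about x = 65 mm, as it should when closed.

The last top and side pictures show the plate seated and the arm over it. They were too coarse, at about 2 mm per pixel, to check the fit any closer than the contact readings do. The spare plate had not moved, and I did not touch the cone, pin tin or chalk box, though the last pictures did not cover those three.

No check failed. The spool closed at about 28 mm where its waist is 24 mm, so the pads probably caught a flange edge. It was still standing upright when I looked afterwards.

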